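# Eject the drilled block and index the drilling jig to its third stop

### The job

Clear the drilling jig for the next hole: press the red-capped ejector lug all the way in towards the open front of the nest, so that the wooden block is pushed out of the nest onto the jig's front ledge, and let the ejector spring back. Then grip the black bar knob of the index dial, turn it clockwise click by click to the third stop after home (the red mark) without running past it, and finish still gripping the knob there; leave the block on the ledge and the other things on the bench alone.

Things in the scene. Friction and masses are not known exactly. Their poses are not given: they have to be found in the camera images.
- jig: Fixed drilling jig, dark steel base plate with blue parts. Origin on the bench surface at mid-plate (plate x -105..105, y -120..115 mm, 12 mm thick). Its x axis points from the open front of the nest (ledge on the -x side) to the ejector behind it; y to the left, z up. Placed differently each time, turned up to 0.45 rad from the robot's axes. Frame for all offsets here.
- nest (a point): Centre of the nest floor, jig x 11.5, y 55, z 12 mm: two blue walls 47 mm apart inside (jig x -12..35, tops z 54 mm), bridged by a blue bar with a drill bush (jig x -12..18, highest point z 68 mm). Open to the front (-x).
- index_head (a point): Centre of the top of the round blue fixed index head, 100 mm across, jig x 0, y -60, z 40 mm. Marks round its rim 24 degrees apart: white = home (towards jig -x), then clockwise seen from above two dark ones, red = the third stop, three more dark. The aluminium dial turns on it.
- ejector_lug (a point): Centre of the rear (+x) face of the ejector lug's red cap, jig x 87, y 55, z 55 mm when the ejector is out; moves with it. The lug is an upright plate 14 mm thick (x), 34 wide (y), from z 20 to 72 mm. Push it along the jig's -x from behind, for instance with closed fingers; nothing tall stands behind it.
- ejector (a joint): Travel of the ejector slide in m: 0 = out (rest), 0.052 = right in, against its end stop; grows as the lug goes along the jig's -x. A spring (2 N at rest, 6.5 N fully in) brings it back to 0 when let go; moving the block takes a few newtons more.
- block_mid (a point): Centre of the loose wooden block, 40 (x) x 45 (y) x 38 mm, about 0.06 kg, standing on the base plate in the nest under the bridge at jig x 10, y 54 mm, lightly held by a sprung ball in the left wall. The fully pressed ejector leaves its centre at about jig x -41 mm on the front ledge, clear of the walls.
- dial (a joint): Angle of dial and knob in rad: 0 = home (white mark), grows clockwise seen from above. A sprung detent clicks every 24 degrees: first stop 0.419, second 0.838, third 1.257 (red mark), fourth 1.676. Detent torque up to about 0.1 N m; it stays in a stop when let go. Starts at home or in the first stop. Turns to 2.55.
- index_knob: Black bar knob with a white pointer line, turning with the dial about a vertical axis; origin on the axis at bench height. Bar 52 mm long (own x), 14 mm wide (own y, pinch across this), from z 53 to 88 mm. Its -x end is the pointer; at dial 0 its axes are parallel to the jig's.
- knob_grip (a point): Point on the knob's axis, 74 mm above the bench, where the bar is best gripped.
- nail_tin: Bystander: round tin of nails, 70 x 70 x 61 mm, origin under its centre.
- jar_screws_b: Bystander: screw jar with a pale lid, 62 x 61 x 91 mm, origin under its centre.
- sanding_block: Bystander: cork and red sanding block, 66 x 110 x 32 mm, origin under its centre.
- block_plane: Bystander: small hand plane, 48 x 170 x 59 mm, origin under its centre.

How it is judged:
By the outcome, as a careful person would: the job done as asked, in the order asked, and still so for the second after the job is handed in, while the arm keeps its last pose, push and grip.
It also fails if it takes over 58 s, if anything falls off the work surface, if the arm or the gripper's body presses on something with over 40 N, if the wrist force passes 120 N, or if a joint passes its speed limit or range.

### The arm

A 6-joint arm with a two-finger parallel gripper is mounted at the origin on the work surface; the furniture and walls round the work are solid. World frame = base frame: x ahead of the robot, y to its left, z up, the work surface at z = 0. Lengths are in m, angles in rad, forces in N, time in s.
With the tool pointing down it reaches from about 0.375 to 0.975 m from the base axis. Payload 3.8 kg.
Tool frame: the origin (TCP) lies at the very end of the fingers, on their centre line; the grasp point (between the pads) lies 19 mm behind it; x points along the fingers, y is the direction in which the jaws open and shut, and the axes are right-handed (so a half turn about x gives the same grasp; the last joint's range is limited). The gripper opens to 85 mm and grips with 20 to 120 N. Pads are 22 mm wide; open, the fingers measure 114 mm over their backs; the gripper's body (76 mm by 85 mm) begins 54 mm behind the grasp point. The pads swing forward as they close: fully open they stand 13 mm farther back than shut.
Start: joints at [1.21, 0.264, 1.604, -0, 1.274, -0.037], TCP at [0.215, 0.64, 0.231] pointing down, gripper open.
Joint ranges: [-2.63, 2.63], [-0.94, 2.18], [0.31, 2.57], [-1.31, 4.45], [0, 2.66], [-2.55, 2.55]. Speed limits (rad/s): [2.57, 2.57, 3.14, 3.14, 3.14, 3.14].

### API

Orientations are given as a unit quaternion [w, x, y, z].
In Python, from rig import ctrl, set_gripper, kin, camera, get_calibration, job_done gives the robot as it stands. Calls block until the motion is done:
- ctrl.move_to(position, orientation): joint-space move of the TCP to a pose.
- ctrl.line_to(position, attitude=None, rate=0.15, threshold=None): straight line of the TCP; attitude=None keeps the orientation; rate is the mean speed in m/s. With threshold (N) it stops when the force on the tool has changed by that much, and returns True; else False.
- ctrl.set_joints(angles): joint-space move.
- set_gripper(opening, strength=None): finger opening in m; strength is the grip in N (None keeps the last); returns when the fingers have stopped.
- ctrl.dwell(seconds).
- kin.ik(position, orientation): joint angles nearest the present ones, or None.
- camera(name): name is "scene" or "top" or "wrist"; returns (picture, depth): 420x560x3 uint8, red, green, blue; 420x560 float32, m along the optical axis (not along the pixel's ray), 0 where there is no reading.
- get_calibration(name): a dict with "fx", "fy", "cx", "cy" (pixels), "cam_to_world" (4x4, takes a point from camera to world coordinates); the wrist camera has in their place "T_tool_cam" (4x4, takes a point from camera to tool coordinates, whose origin is the TCP and whose axes are the tool frame's). Camera axes: x right, y down, z forward; pixel columns grow to the right and rows downward; lengths in m; the calibration is good to about 2 mm. The wrist camera is an equidistant fisheye: a pixel r from the principal point sees the ray r / f radians off the axis. A picture is of the moment at which its call begins: read the wrist's pose just before it. get_calibration takes no time and is no camera call.
A pose or a line that the arm cannot do raises ctrl.PlanningError and nothing moves.
- job_done(): hands the job in, once; it reports no verdict.
Readings, each from a call of its own:
- ctrl.get_time_s(): time.
- ctrl.get_qpos(): joint angles.
- ctrl.get_dq(): joint speeds.
- ctrl.get_joint_torque(): joint torques, N m.
- ctrl.get_eef_pos(): TCP position.
- ctrl.get_ee_rot(): TCP orientation.
- ctrl.get_contact_force(): force on the tool from outside, world axes, zero at the start.
- ctrl.get_wrist_torque(): the same for the moment, N m.
- ctrl.get_opening(): finger opening in m.
Only numpy, scipy, OpenCV 4.12 (cv2) and the standard library are available. Lean on these libraries where they do the work, as an engineer would, in place of code of your own. Each camera call takes 0.05 s, during which the arm holds its last target. There are 200 camera calls.

## Working session

There is one attempt and no reset: what is moved stays moved. The work goes in short steps, each a Python script; the robot and the scene stay as the last script left them, time stands still between calls to the robot, and variables do not carry over. Pictures are saved under pics/ and viewed, about 8 in all and at most 12, crops included, and the job is handed in when it is done.

```bash
mkdir -p pics; ls
python3 - <<'E'
from rig import *
import cv2,numpy as np
for n in("top","scene"):
    im,d=camera(n); np.savez(f"{n}.npz",im=im,d=d,**get_calibration(n)); cv2.imwrite(f"pics/{n}1.png",im[...,::-1])
    print(n,get_calibration(n))
print(ctrl.get_time_s(),ctrl.get_ee_rot(),ctrl.get_eef_pos())
E
```

```text
pics
top {'fx': 414.53353679897606, 'fy': 414.53353679897606, 'cx': 279.802371248286, 'cy': 205.58658173033328, 'cam_to_world': array([[ 0.00116805, -0.99271185,  0.12050647,  0.33457529],
       [-0.99971615, -0.00402679, -0.02348192,  0.00205513],
       [ 0.02379604, -0.12044484, -0.99243478,  0.98625754],
       [ 0.        ,  0.        ,  0.        ,  1.        ]])}
scene {'fx': 415.2098775043257, 'fy': 415.2098775043257, 'cx': 282.4569101985136, 'cy': 219.13923311799797, 'cam_to_world': array([[ 0.69654025, -0.56160372,  0.44657915, -0.04085064],
       [-0.71741783, -0.53472372,  0.44652234, -0.50871512],
       [-0.01197214, -0.63140462, -0.77536112,  0.93105924],
       [ 0.        ,  0.        ,  0.        ,  1.        ]])}
0.1 [ 0.69773551  0.11322451  0.69799414 -0.11467148] [0.21450422 0.63930041 0.23005974]
```

View pics/top1.png

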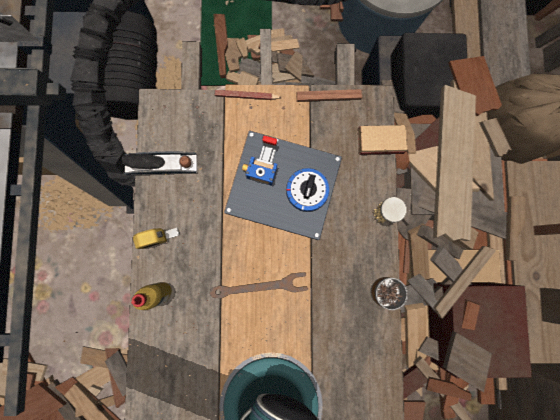

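View pics/scene1.png

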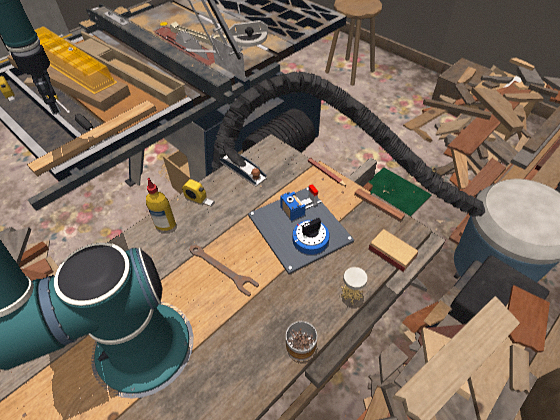

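The top view shows the jig with its plate corners near (252,132), (340,157), (318,238) and (227,210). The red lug is at (270,141) and the dial at (308,189).

```bash
cat > h.py <<'E'
import numpy as np,cv2
def ray(c,uv,z):
    T=c['cam_to_world'];uv=np.atleast_2d(uv).astype(float)
    d=np.c_[(uv[:,0]-c['cx'])/c['fx'],(uv[:,1]-c['cy'])/c['fy'],np.ones(len(uv))]@T[:3,:3].T
    return T[:3,3]+d*((z-T[2,3])/d[:,2])[:,None]
def blob(m,n=1):
    k,l,s,c=cv2.connectedComponentsWithStats(m.astype(np.uint8))
    o=np.argsort(-s[1:,4])[:n]+1
    return [(l==i,c[i],s[i,4]) for i in o]
E
python3 - <<'E'
from h import *
for n,(x0,y0,x1,y1) in {"top":(215,120,350,250),"scene":(240,175,360,280)}.items():
    c=dict(np.load(n+".npz"));im=c['im'];hsv=cv2.cvtColor(im,cv2.COLOR_RGB2HSV);H,S,V=[hsv[...,i].astype(int) for i in range(3)]
    roi=np.zeros(H.shape,bool);roi[y0:y1,x0:x1]=1
    blue=roi&(abs(H-110)<12)&(S>150)&(V>70)
    red=roi&((H<6)|(H>174))&(S>180)&(V>100)
    for m,p,a in blob(blue,3):
        q=np.argwhere(m)[:,::-1].astype(np.int32)
        e=cv2.fitEllipse(cv2.convexHull(q)) if a>50 else None
        print(n,"blue",p,a,e, ray(c,e[0],.036) if e else 0)
    for m,p,a in blob(red,4): print(n,"red",p,a,ray(c,p,.072))
    # plate: not wood: low red-blue difference
    i=im.astype(int)
    pl=roi&((i[...,0]-i[...,2])<8)&(V<140)
    pl=cv2.morphologyEx(pl.astype(np.uint8),cv2.MORPH_CLOSE,np.ones((9,9)))
    m,p,a=blob(pl)[0]
    q=cv2.findContours(m.astype(np.uint8),0,1)[0][0][:,0]
    w=ray(c,q,.012)
    r=cv2.minAreaRect((w[:,:2]*1000).astype(np.float32));print(n,"plate",a,r)
    cr=cv2.resize(im[y0:y1,x0:x1],None,fx=4.2,fy=4.2,interpolation=cv2.INTER_CUBIC)
    cv2.imwrite(f"pics/{n}2.png",cr[...,::-1])
E
```

```text
top blue [259.56846473 172.01244813] 241 ((255.81483459472656, 169.09609985351562), (19.208755493164062, 41.61537551879883), 119.99736022949219) [[0.53543528 0.03561389 0.036     ]]
top blue [317.55  192.035] 200 ((308.3270263671875, 189.52879333496094), (39.69123077392578, 41.73775100708008), 11.235379219055176) [[ 0.48783111 -0.0867116   0.036     ]]
top blue [293.19512195 200.30487805] 82 ((293.95135498046875, 199.67127990722656), (7.682956218719482, 21.93853759765625), 143.45912170410156) [[ 0.4638921  -0.05318714  0.036     ]]
top red [269.25974026 139.75324675] 77 [[0.59567144 0.00447981 0.072     ]]
top red [287.5 189. ] 2 [[ 0.48298792 -0.03673601  0.072     ]]
top plate 7746 ((504.2178955078125, -29.925125122070312), (232.5562744140625, 210.6894989013672), 74.17327880859375)
scene blue [313.00311526 245.01246106] 321 ((312.03961181640625, 238.1324920654297), (30.420207977294922, 36.15102005004883), 58.54367446899414) [[ 0.48224139 -0.09631728  0.036     ]]
scene blue [293.43956044 206.75091575] 273 ((292.1863708496094, 205.50079345703125), (23.308372497558594, 29.396785736083984), 154.43003845214844) [[0.52986588 0.02160288 0.036     ]]
scene blue [294.57142857 233.21428571] 42 None 0
scene red [313.25       189.28846154] 52 [[ 0.59224264 -0.00121774  0.072     ]]
scene red [297. 224.] 1 [[ 0.46855002 -0.05335557  0.072     ]]
scene plate 4978 ((503.7305603027344, -26.575668334960938), (249.37266540527344, 210.65748596191406), 74.09736633300781)
```

View pics/top2.png

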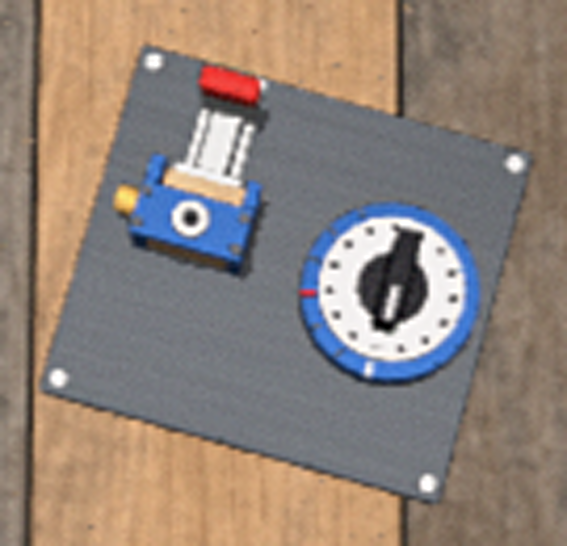

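Both jig cues agree to about 1.5 mm: origin near (0.505, -0.0275) and yaw -0.276. The pointer is parallel to jig -x, so the dial is at home. Next I press the ejector.

```bash
cat >> h.py <<'E'
from scipy.spatial.transform import Rotation as R
O=np.array([.5045,-.0278]);YAW=-.2763
def W(x,y,z):
    c,s=np.cos(YAW),np.sin(YAW);return [O[0]+c*x-s*y,O[1]+s*x+c*y,z]
def Q(jaw):  # tool x down, tool y at world angle jaw
    y=np.array([np.cos(jaw),np.sin(jaw),0]);x=np.array([0,0,-1.])
    q=R.from_matrix(np.c_[x,y,np.cross(x,y)]).as_quat();return q[[3,0,1,2]]
E
cat > push.py <<'E'
from rig import *
from h import *
k=W(0,-.060,.056)
for j in (YAW+np.pi/2,YAW-np.pi/2):
    print("lug",kin.ik(W(.115,.055,.035),Q(j)))
    for a in (0,-1.257): print("knob",a,kin.ik(k,Q(j+a)))
def best(p,js):
    c=[(abs(kin.ik(p,Q(j))[5]),j) for j in js if kin.ik(p,Q(j)) is not None];return Q(min(c)[1])
q=best(W(.12,.055,.2),(YAW+np.pi/2,YAW-np.pi/2))
ctrl.move_to(W(.125,.055,.18),q); set_gripper(0,30)
ctrl.line_to(W(.125,.055,.038),rate=.15)
ax=np.array(W(1,0,0))-np.array(W(0,0,0))
def jx(): return (np.array(ctrl.get_eef_pos())-np.array(W(0,0,0)))@ax*1000
print("free",jx(),np.dot(ctrl.get_contact_force(),ax))
print(ctrl.line_to(W(.080,.055,.038),rate=.03,threshold=1.2)); x0=jx();print("contact x",x0,ctrl.get_contact_force(),ctrl.get_time_s())
print(ctrl.line_to(W(x0/1000-.046,.055,.038),rate=.03,threshold=25));print(x0-jx(),np.dot(ctrl.get_contact_force(),ax))
print(ctrl.line_to(W(x0/1000-.060,.055,.038),rate=.015,threshold=12));print(x0-jx(),np.dot(ctrl.get_contact_force(),ax))
ctrl.dwell(.2);print(x0-jx(),ctrl.get_contact_force(),ctrl.get_time_s())
E
python3 push.py
```

```text
lug [-4.94537326e-02  3.64680141e-01  1.86427412e+00 -4.44089210e-16
  9.12638391e-01 -1.34395006e+00]
knob 0 [-2.23713308e-01  1.08679594e-01  2.14204409e+00 -4.44089210e-16
  8.90868968e-01 -1.51820963e+00]
knob -1.257 [-2.23713308e-01  1.08679594e-01  2.14204409e+00 -4.44089210e-16
  8.90868968e-01 -2.61209635e-01]
lug [-4.94537326e-02  3.64680141e-01  1.86427412e+00 -4.44089210e-16
  9.12638391e-01  1.79764259e+00]
knob 0 [-2.23713308e-01  1.08679594e-01  2.14204409e+00 -4.44089210e-16
  8.90868968e-01  1.62338302e+00]
knob -1.257 None
free 126.05333506576352 -0.6654058267742923
True
contact x 98.6192856619565 [0.90735021 0.39164934 0.95611902] 5.6167
False
45.04053695619272 5.896095189962539
True
49.337119728920015 6.21821443964091
48.929484892835056 [ 5.49767657 -2.12769523 -2.55901754] 8.1
```

Run:
```python
from rig import *
from h import *
import cv2
ax=np.array(W(1,0,0))-np.array(W(0,0,0))
def jx(): return (np.array(ctrl.get_eef_pos())-np.array(W(0,0,0)))@ax*1000
for t in (49,46,44,42,40):
    r=ctrl.line_to(W(t/1000,.055,.038),rate=.015,threshold=30);ctrl.dwell(.15)
    print(t,r,jx(),ctrl.get_contact_force(),ctrl.get_time_s())
    if np.dot(ctrl.get_contact_force(),ax)>20:break
im,_=camera("scene");cv2.imwrite("pics/s3.png",cv2.resize(im[150:300,220:380],None,fx=3.7,fy=3.7)[...,::-1])
```

```text
49 False 50.22852726665085 [ 5.41225553 -1.06716963 -2.69757837] 8.5
46 False 48.11576924169297 [ 7.65380331 -3.5166403  -5.01762457] 9.0
44 False 48.0975744360158 [ 13.32140038  -3.80428055 -10.71469834] 9.4333
42 False 48.08276063578581 [ 18.12020758  -6.42081274 -14.62225764] 9.8667
40 False 48.081228077940416 [ 23.75155859  -7.22038009 -17.94181615] 10.3
```

View pics/s3.png

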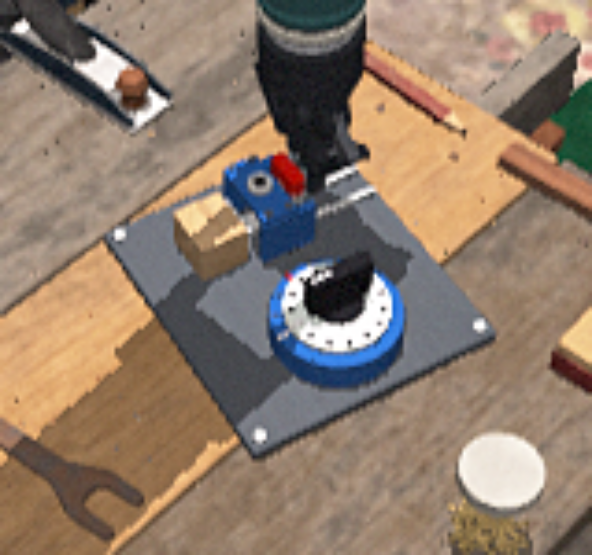

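The lug stopped solid at jig x 48 (force still rising) and the block is out on the ledge. I'll retract, move over the knob and check its axis.

Run:
```python
from rig import *
from h import *
import cv2
ctrl.line_to(W(.070,.055,.038),rate=.05); ctrl.line_to(W(.125,.055,.038),rate=.1)
ctrl.line_to(W(.125,.055,.18),rate=.25)
ctrl.move_to(W(0,-.06,.22),Q(YAW+np.pi/2)); set_gripper(.045)
ctrl.dwell(.2)
p=np.array(ctrl.get_eef_pos());q=np.array(ctrl.get_ee_rot());im,_=camera("wrist");c=get_calibration("wrist")
np.savez("wrist.npz",im=im,p=p,q=q,**c);t,_=camera("top");np.savez("top3.npz",im=t)
print({k:v for k,v in c.items()},p,ctrl.get_time_s())
print(ctrl.get_contact_force())
cv2.imwrite("pics/w4.png",im[...,::-1])
```

```text
{'fx': 325.19226210127806, 'fy': 325.19226210127806, 'cx': 283.40769047323715, 'cy': 212.30203031464467, 'T_tool_cam': array([[-9.21384827e-04, -2.63606466e-01,  9.64629868e-01,
        -1.42758002e-01],
       [ 9.99999482e-01, -6.59802611e-04,  7.74863126e-04,
         5.95679243e-04],
       [ 4.32206375e-04,  9.64630082e-01,  2.63606937e-01,
        -6.73931031e-02],
       [ 0.00000000e+00,  0.00000000e+00,  0.00000000e+00,
         1.00000000e+00]])} [ 0.4881743  -0.08550083  0.22002339] 14.05
[ 0.45313418 -1.02787244 -0.38803809]
```

View pics/w4.png

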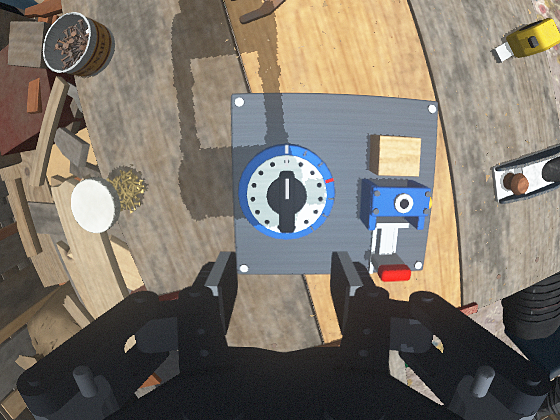

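The wrist view shows the block on the ledge at (397,153), the lug sprung back at (394,272) and the pointer at the white home mark (287,147).

```bash
cat > wm.py <<'E'
from h import *
def wray(c,uv,z):
    uv=np.atleast_2d(uv).astype(float);d=np.c_[uv[:,0]-c['cx'],uv[:,1]-c['cy']]/c['fx']
    r=np.linalg.norm(d,axis=1)+1e-9
    v=np.c_[d*(np.sin(r)/r)[:,None],np.cos(r)]
    q=c['q'];Rw=R.from_quat(q[[1,2,3,0]]).as_matrix();T=c['T_tool_cam']
    o=c['p']+Rw@T[:3,3];v=v@(Rw@T[:3,:3]).T
    return o+v*((z-o[2])/v[:,2])[:,None]
E
python3 - <<'E'
from wm import *
c=dict(np.load("wrist.npz"));im=c['im'];hsv=cv2.cvtColor(im,cv2.COLOR_RGB2HSV);H,S,V=[hsv[...,i].astype(int) for i in range(3)]
roi=np.zeros(H.shape,bool);roi[140:245,233:340]=1
m=roi&(abs(H-110)<12)&(S>150)&(V>70);q=cv2.convexHull(np.argwhere(m)[:,::-1].astype(np.int32))[:,0]
for z in(.04,.036,.03):
    w=wray(c,q,z)[:,:2]; print(z,cv2.fitEllipse((w*1000).astype(np.float32)))
# dial white face
m=roi&(S<60)&(V>170);b=blob(m)[0];q=cv2.convexHull(np.argwhere(b[0])[:,::-1].astype(np.int32))[:,0]
print("white",b[2],cv2.fitEllipse((wray(c,q,.05)[:,:2]*1000).astype(np.float32)))
# knob black
roi2=np.zeros(H.shape,bool);roi2[160:240,255:320]=1
b=blob(roi2&(V<60))[0];print("knob",b[1:],cv2.minAreaRect((wray(c,np.argwhere(b[0])[:,::-1],.08)[:,:2]*1000).astype(np.float32)))
sc=wray(c,[[239,102],[432,109],[243,268]],.013);print(sc)
d=sc[0]-sc[2];print("yaw",np.arctan2(-d[1],-d[0]));d=sc[1]-sc[0];print("yaw y",np.arctan2(d[1],d[0])-np.pi/2)
print("W",W(0,-.06,0))
E
```

```text
0.04 ((489.839599609375, -82.10965728759766), (97.45269012451172, 98.03389739990234), 62.10087966918945)
0.036 ((490.6618347167969, -82.30255126953125), (98.66036987304688, 99.24877166748047), 62.09996032714844)
0.03 ((491.89520263671875, -82.59190368652344), (100.47188568115234, 101.07110595703125), 62.10078048706055)
white 3011 ((489.3575439453125, -81.96891784667969), (78.1413803100586, 78.59693908691406), 75.10311889648438)
knob (array([266.5  , 221.125]), np.int32(8)) ((501.5982666015625, -104.44046020507812), (2.748105525970459, 1.8998783826828003), 74.19380950927734)
[[ 0.38557907 -0.10456824  0.013     ]
 [ 0.44462716  0.10336942  0.013     ]
 [ 0.56842964 -0.15728287  0.013     ]]
yaw -0.2806826018377119
yaw y -0.2766864074015609
W [np.float64(0.4881321284057904), np.float64(-0.08552428240762694), 0]
```

The views put the axis 3–4 mm apart, within the calibration error. I'll take the mean, grip softly and use the lateral force to recentre.

Run:
```python
from rig import *
from h import *
K=np.array([.4888,-.0843]);q=Q(YAW+np.pi/2)
ctrl.line_to([*K,.15],q,rate=.15)
print(ctrl.line_to([*K,.057],rate=.08,threshold=6),ctrl.get_eef_pos())
f0=np.array(ctrl.get_contact_force());set_gripper(0,20);ctrl.dwell(.3)
f=np.array(ctrl.get_contact_force());print(ctrl.get_opening(),f0,f)
u=np.array([np.cos(YAW+np.pi/2),np.sin(YAW+np.pi/2)])
e=np.array(ctrl.get_eef_pos());print("offset jaw mm",(e[:2]-K)@u*1000,"F jaw",(f-f0)[:2]@u,e,ctrl.get_wrist_torque(),ctrl.get_time_s())
```

```text
False [ 0.48943313 -0.08444549  0.0576313 ]
0.013754240046880771 [-0.0225092  -0.77248208  0.87203847] [0.43352797 5.89774708 1.79004694]
offset jaw mm 1.3600880695181348 F jaw 6.541642484647839 [ 0.48961753 -0.08311811  0.05771707] [ 0.63658074 -0.09674797 -0.02726678] 16.65
```

```bash
cat > turn.py <<'E'
from rig import *
from h import *
K=np.array([.4888,-.0843])+.0017*np.array([np.cos(YAW+np.pi/2),np.sin(YAW+np.pi/2)])+[.0004,0]
def yawnow():
    q=np.array(ctrl.get_ee_rot());y=R.from_quat(q[[1,2,3,0]]).as_matrix()[:,1];return np.arctan2(y[1],y[0])-np.pi/2
f0=np.array([0,-.7,.8])
ctrl.line_to([*K,.0575],Q(YAW+np.pi/2),rate=.03);set_gripper(0,60);ctrl.dwell(.2)
print("F",ctrl.get_contact_force(),yawnow(),K)
for n in (1,2,3):
    for a in np.linspace(n-1,n,5)[1:]*np.radians(24):
        ctrl.move_to([*K,.0575],Q(YAW+np.pi/2-a)); ctrl.dwell(.1)
        print("  a %.3f real %.3f Tz %.3f"%(a,YAW-yawnow(),ctrl.get_wrist_torque()[2]))
    ctrl.dwell(.2)
    f=np.array(ctrl.get_contact_force())-f0;print(n,"F",f,ctrl.get_opening(),ctrl.get_time_s())
    if np.linalg.norm(f[:2])>2: K=K+np.clip(f[:2]/4000,-.002,.002)
    ctrl.move_to([*K,.0575],Q(YAW+np.pi/2-np.radians(24)*n)); ctrl.dwell(.2)
    print("   K",K,ctrl.get_contact_force()-f0)
im,_=camera("top");cv2.imwrite("pics/t5.png",cv2.resize(im[120:250,215:350],None,fx=4.2,fy=4.2,interpolation=2)[...,::-1])
p=np.array(ctrl.get_eef_pos());q=np.array(ctrl.get_ee_rot());im,_=camera("wrist");cv2.imwrite("pics/w5.png",im[...,::-1])
np.savez("wrist5.npz",im=im,p=p,q=q,**get_calibration("wrist"));print(ctrl.get_time_s())
E
python3 turn.py
```

```text
F [-2.40601011 -3.48175943  4.86997677] -0.2763056932966934 [ 0.48966376 -0.08266448]
  a 0.105 real 0.103 Tz 0.031
  a 0.209 real 0.208 Tz -0.046
  a 0.314 real 0.313 Tz -0.170
  a 0.419 real 0.416 Tz -0.042
1 F [-1.78605336 -0.04083793  4.05736962] 0.013266437538360435 18.9167
   K [ 0.48966376 -0.08266448] [-1.80400365 -0.30823745  3.97169941]
  a 0.524 real 0.518 Tz 0.160
  a 0.628 real 0.622 Tz -0.030
  a 0.733 real 0.726 Tz -0.068
  a 0.838 real 0.832 Tz -0.041
2 F [0.18376879 3.20844149 3.59546281] 0.013022972919261902 20.9667
   K [ 0.4897097  -0.08186237] [ 0.79085504 -1.33716589  3.69868659]
  a 0.942 real 0.940 Tz 0.154
  a 1.047 real 1.044 Tz 0.040
  a 1.152 real 1.150 Tz -0.138
  a 1.257 real 1.254 Tz -0.028
3 F [ 6.04734255 -2.07937079  1.97470516] 0.013118981416832522 23.0167
   K [ 0.49122153 -0.08238221] [-0.20702057 -0.43842444  7.34674775]
23.5667
```

View pics/w5.png

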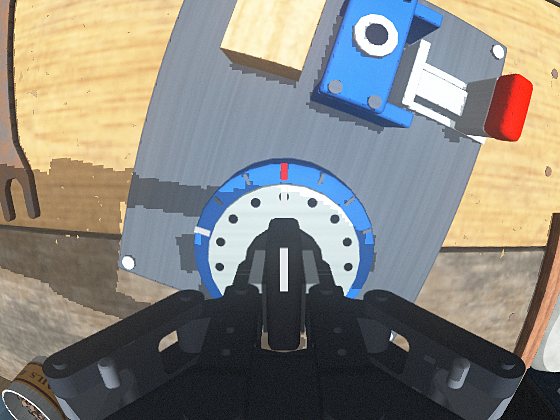

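The wrist view shows the pointer line at (284,270) on the red mark (285,172), with the bar still between the jaws. The block is on the ledge and the lug is back out. The torque readings show three detent clicks, so I'm handing in.

Run:
```python
from rig import *
print(ctrl.get_opening(),ctrl.get_contact_force(),ctrl.get_wrist_torque(),ctrl.get_time_s());job_done()
```

```text
0.013094795017196164 [ 0.10141597 -0.52394758  8.60916258] [-0.29762543  0.03018497 -0.02922722] 23.5667
the job is handed in; nothing more can be done
```

The job is done and handed in at 23.6 s. The block is out on the front ledge, and the knob is turned to the red mark and still gripped.

- **Ejector:** I pressed the lug with closed fingers until it stopped solid at about 50.5 mm of measured travel, with roughly 25 N of push in the final press. That is slightly short of the nominal 52 mm, but the lug no longer moved while the force kept rising. After I backed off, the wrist picture showed the block on the ledge and the lug back out.
- **Dial:** It started at home. I turned it clockwise in three 24° clicks to 1.254 rad at the gripper (target 1.257), and the torque readings showed each click.
- **Last check:** In the last picture the pointer is in line with the red mark. The jaws are closed on the bar at 13.1 mm. The outside force reading is about 8.6 N, nearly all upward, and the turning moment is near zero.
- **What disagreed:** The top and wrist cameras put the knob axis about 4 mm apart. I corrected for that by feeling the side force while gripping.

The bystanders were left alone, though I did not measure their positions again at the end.

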